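# Clamp a wash dish on the orbital shaker

### The arm

A 6-joint arm with a two-finger parallel gripper is mounted at the origin on the work surface. World frame = base frame: x ahead of the robot, y to its left, z up, the work surface at z = 0. Lengths are in m, angles in degrees, forces in N, time in s.
With the tool pointing down it reaches from about 0.425 to 0.95 m from the base axis. Payload 14.7 kg.
Tool frame: the origin (TCP) lies between the finger pads; the fingertips stand 25 mm ahead of it and the grasp point (between the pads) lies 6 mm ahead of it (bot.nose_length is the distance from the TCP to the fingertips, in m); z points along the fingers, y is the line along which they close (so a half turn about z gives the same grasp; the last joint's range is limited). The gripper opens to 85 mm and grips with 20 to 120 N. Pads are 22 mm wide; open, the fingers measure 114 mm over their backs; the gripper's body (76 mm by 85 mm) begins 54 mm behind the grasp point. The pads swing forward as they close: fully open they stand 13 mm farther back than shut.
Start: joints at [-66.44, 27.513, 91.461, -0, 61.026, -2.67], TCP at [0.287, -0.583, 0.256] pointing down, gripper open.
Joint ranges: [-157.49, 157.49], [-46.99, 117.5], [13.45, 153.17], [-89.5, 269.5], [5.16, 153.95], [-167.48, 167.48]. Speed limits (degrees/s): [108.29, 108.29, 136.94, 172.46, 172.46, 172.46].

### API

Orientations are given as a 3x3 rotation matrix whose columns are the frame's x, y, z axes.
In Python, from rig import bot, eyes, job gives the robot as it stands.
- The arm moves only by the tool jog_arm, never from a script. Its argument "motion" is a list that holds one entry, the list of rows, each a list of 5 numbers: the shift along the tool's x, y, z in cm, then the turn about the tool's z in rad, then the gripper command: -1 is shut, 1 is fully open, values between are in proportion. In form: [[[x, y, z, spin, fingers], ...]]. A call has 1 to 12 rows; each row is the pose to reach, as a shift and turn from the pose commanded when the call began, along the tool's axes at that moment; what a row does not reach only later rows make up. A row lasts 1/8 s, in which the tool goes at most 62.5 mm and 10.7 degrees, less where a joint would pass 70% of its speed; a pose out of reach is approached as far as the arm can. A call with a gripper value outside its range is refused whole. The fingers move at their own pace and stop on an object; "force" is the grip in N (left out, the last holds). Time passes only in rows, so rows that repeat a pose let the fingers close. It gives the time, the measured TCP pose, the force, the opening and the grip force at its end, in the units of the state.
- bot.get_state(): the state, without advancing time (a new reading comes with each control period).
- eyes.camera(name): name is "scene" or "top" or "wrist"; returns a dict with "image" (400x640x3 uint8, red, green, blue), "K" (3x3 intrinsics, pixels), "world_from_camera" (4x4, takes a point from camera to world coordinates). Camera axes: x right, y up, looking along -z (the intrinsics and any distortion apply to the point x, -y, -z); pixel columns grow to the right and rows downward; lengths in m; the calibration is good to about 2 mm. A picture is of the moment at which its call begins. There is no depth.
- job.finish_job(): hands the job in; it is judged then, once.
The state is a dict: "time": time; "qpos": joint angles; "qd": joint speeds; "joint_efforts": joint torques, N m; "eef_pos": TCP position; "tcp_rot": TCP orientation; "force": force on the tool from outside, world axes, zero at the start; "wrist_torque": the same for the moment, N m; "width": finger opening in m; "gripper_force": force on a finger pad.
Only numpy, scipy, OpenCV 4.12 (cv2) and the standard library are available. Lean on these libraries where they do the work, as an engineer would, in place of code of your own. Each camera call takes 0.05 s, during which the arm holds its last target. There are 200 camera calls.

### The job

The steel wash dish stands loose on the shaker's platform: slacken the black clamp knob on the sliding jaw, slide the jaw up so that it gently nips the dish against the fixed jaw with its sprung pad pressed in about half of its travel, and lock the jaw there by tightening the knob firmly, so that the spring cannot push it back. Never bottom the sprung pad or lift or tip the dish, and leave the other things on the bench where they are.

Things in the scene. Friction and masses are not known exactly. Their poses are not given: they have to be found in the camera images.
- shaker: bench-top orbital shaker, fixed to the bench, cream housing 270 x 340 mm. Flat platform on top (270 mm along x, 380 along y, black rubber), its top 106 mm above the bench. Origin: centre of the underside, on the bench. +z up; a T-slot runs along y at x = 0; the fixed jaw is at the -y end, the sliding jaw at the +y end. Place and yaw (up to 0.45 rad) vary
- slot: aluminium T-slot strip in the platform, 26 x 380 mm, fixed. Origin: its middle, at the platform's top; axes as the shaker's. The knob's screw bears on it: clamping force 14, 29, 48, 90 N at 0.7, 1.2, 1.8, 3 rad of knob turn past first touch, about half of which resists sliding. To hold the jaw against the pressed spring the knob must be 1 rad past first touch; firm is 1.9 rad or more
- fixed_jaw: fixed jaw: aluminium bar 150 mm long (along the shaker's x), 45 mm high, with a flat rubber face that looks to the shaker's +y. Origin: middle of that face, at the platform's top; axes as the shaker's
- jaw: sliding jaw: aluminium foot, 56 mm wide, 12.5 mm high, and upright, 120 mm long, 46 mm high. Slides only along the slot; free, with 1.5 N, most easily by the held knob. Origin: on the knob's axis, at the platform's top; axes as the shaker's. The foot ends 24 mm behind (+y of) this axis; towards -y the upright's back is 60 mm and the unpressed pad's face 92 mm from it
- sprung_pad (a joint): how far the sprung pad is pressed back into the sliding jaw, in m: 0 = out, 0.008 = bottomed. The pad is a rubber-faced plate, 120 mm long, 36 mm high, on two guide pins with springs in front of the upright. It starts to move at 3 N and takes 1.5 N more per mm: 9 N at half travel. As the knob is let go or turned, the jaw may give back about 1 mm
- knob_grip (a point): centre, half-way up, of the black fluted clamp knob on the jaw: diameter 40 mm, 24 mm high, top 56 mm above the platform, 20 mm clear above the foot; upright axis z. Clockwise from above tightens. Loose it turns with 0.12 N m; past first touch the torque grows to 0.3 N m at a dead stop at 3.2 rad. Slackest stop: 3.5 rad before first touch. Starts 1.5 to 3 rad tight, how far is not shown
- dish: round straight-sided stainless dish. Origin: centre of its underside, z up. Outer diameter 120 mm, 50 mm high, about 0.25 kg. It starts loose between the jaws, not touching them, 2 to 20 mm from the fixed jaw. Pushed, it slides along the platform with 1 to 3 N until it meets the fixed jaw.
- beaker_mid (a point): bystander: white beaker, 68 mm wide, 90 mm high, on the bench beside the shaker; the point is half-way up
- reagent_bottle_mid (a point): bystander: amber bottle, 64 mm wide, 130 mm high, on the bench beside the shaker; the point is half-way up
- petri_pair_mid (a point): bystander: two stacked petri dishes, 94 mm wide, 32 mm high, on the bench; the point is half-way up
- wash_brush_grip (a point): bystander: brush 180 mm long lying on the bench beside the shaker; the point is on its handle
Things that resemble listed ones, but are neither listed nor needed, are in the scene too. Of the things shaped like the dish, the stainless one is meant.

How it is judged:
By the outcome, as a careful person would: the job done as asked, in the order asked, and still so for the second after the job is handed in, with the robot touching nothing.
It also fails if it takes over 72 s, if anything falls off the work surface, if the arm or the gripper's body presses on something with over 40 N, if the wrist force passes 120 N, or if a joint passes its speed limit or range.

## Working session

There is one attempt and no reset: what is moved stays moved. The work goes in short steps, Python scripts to look and compute and a tool call to move; the robot and the scene stay as the last step left them, time stands still between calls to the robot, and variables do not carry over. Pictures are saved under pics/ and viewed, at most 10 in all, crops included, and the job is handed in when it is done.

Besides the shell and the picture viewer there is one more tool, called as name([rows], argument=value, ...), one row to a line, values as JSON. jog_arm: Moves the arm, as the interface text tells. Its arguments: {"type":"object","properties":{"motion":{"type":"array"},"force":{"type":"number"}},"required":["motion"]}

```bash
mkdir -p pics; ls
cat > h.py <<'E'
from rig import bot, eyes, job
import numpy as np, cv2
def snap(n,f):
    c=eyes.camera(n); cv2.imwrite('pics/'+f,c['image'][:,:,::-1]); np.savez('pics/'+f[:-4]+'.npz',**{k:c[k] for k in('image','K','world_from_camera')}); return c
def ray(c,u,v,z):
    K=c['K'];T=c['world_from_camera']
    d=np.linalg.inv(K)@[u,v,1]; d=T[:3,:3]@(d*[1,-1,-1]); o=T[:3,3]
    return o+d*(z-o[2])/d[2]
def pix(c,p):
    T=c['world_from_camera']; q=T[:3,:3].T@(np.array(p)-T[:3,3]); q=c['K']@(q*[1,-1,-1]); return q[:2]/q[2]
E
python3 - <<'E'
from h import *
for n in('top','scene'):
    c=snap(n,n+'1.png'); print(c['K'].tolist(),np.round(c['world_from_camera'],3).tolist(),[k for k in c])
s=bot.get_state(); print(s)
E
```

```text
pics
[[389.18890632956067, 0.0, 319.04983592016254], [0.0, 389.18890632956067, 195.55080115953382], [0.0, 0.0, 1.0]] [[0.019, 0.987, -0.16, 0.4], [-1.0, 0.02, 0.008, -0.01], [0.011, 0.16, 0.987, 0.983], [0.0, 0.0, 0.0, 1.0]] ['image', 'K', 'world_from_camera']
[[439.60439737136585, 0.0, 318.94534539462535], [0.0, 439.60439737136585, 203.42184166296892], [0.0, 0.0, 1.0]] [[-0.161, -0.526, 0.835, 1.431], [0.987, -0.083, 0.138, 0.17], [-0.003, 0.847, 0.532, 0.702], [0.0, 0.0, 0.0, 1.0]] ['image', 'K', 'world_from_camera']
{'time': 0.1, 'qpos': array([-6.64410539e+01,  2.75461017e+01,  9.14900092e+01, -8.12209549e-04,
        6.10261915e+01, -2.67005820e+00]), 'qd': array([ 0.05529768, -0.15381052, -0.0863323 ,  0.08388311, -0.04281934,
       -0.10205799]), 'joint_efforts': array([ 5.72020253e-04, -9.52256083e+01, -4.31043112e+01, -4.56416524e-05,
        5.26697011e-03,  1.44645605e-05]), 'eef_pos': array([ 0.28715208, -0.5827534 ,  0.25573922]), 'tcp_rot': array([[ 8.97031726e-01,  4.41965931e-01, -4.45986480e-04],
       [ 4.41966154e-01, -8.97031178e-01,  9.91792118e-04],
       [ 3.82745487e-05, -1.08677992e-03, -9.99999409e-01]]), 'force': array([-0.46273175,  0.39588785, -0.14882308]), 'wrist_torque': array([0.04204773, 0.02507551, 0.0104163 ]), 'gripper_force': 0.0, 'width': 0.08550603985417425}
```

View pics/top1.png

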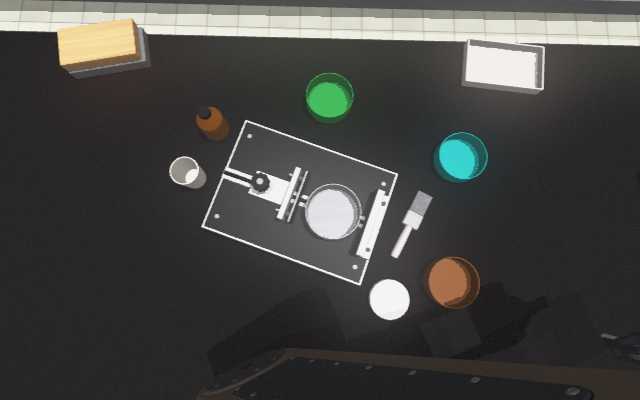

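View pics/scene1.png

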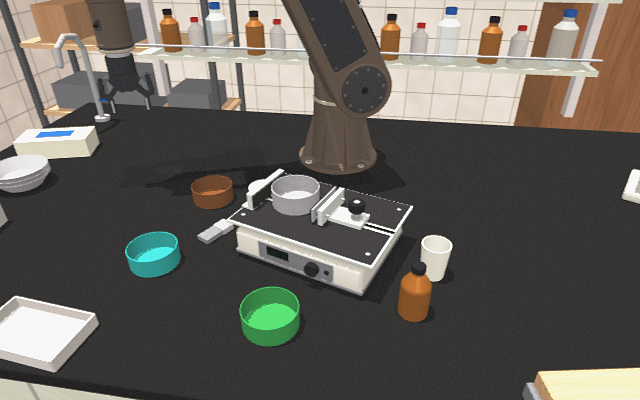

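The top view shows the platform's corners at about (246,121), (397,174), (360,284) and (203,226). The knob is at (260,182), the dish at (332,211), and the fixed jaw on the right around (373,225).

Run:
```python
from h import *
c=np.load('pics/top1.npz')
P=[ray(c,u,v,.106) for u,v in((246,121),(397,174),(360,284),(203,226))]
for p in P: print(p.round(4))
ctr=np.mean(P,0); yv=(P[0]+P[3]-P[1]-P[2]); yv/=np.linalg.norm(yv); print('ctr',ctr.round(4),'yaw',np.arctan2(-yv[0],yv[1]), np.linalg.norm(P[0]-P[1]),np.linalg.norm(P[0]-P[3]))
im=c['image']; g=im.max(2)
k=ray(c,260,182,.160); print('knob',k.round(4))
d=k-ctr; print('knob in shaker x,y', d@np.array([yv[1],-yv[0],0]), d@yv)
d=ray(c,332,211,.106)-ctr
print('dish y', d@yv)
```

```text
[0.7164 0.1585 0.106 ]
[ 0.5966 -0.1954  0.106 ]
[ 0.347  -0.1104  0.106 ]
[0.4678 0.2428 0.106 ]
ctr [0.5319 0.0239 0.106 ] yaw -0.32807929493517746 0.37361064947389294 0.26245152261190274
knob [0.5606 0.1114 0.16  ]
knob in shaker x,y -0.0010764711779182024 0.09210673321987357
dish y -0.07448375974526894
```

jog_arm([
  [[5,-4.5,-4,-0.06,1],[10,-9,-4,-0.12,1],[15,-13.6,-4,-0.18,1],[20,-18.2,-4,-0.24,1],[25,-22.7,-4,-0.3,1],[30,-27.3,-4,-0.36,1],[35,-31.8,-4,-0.42,1],[40,-36.4,-4,-0.48,1],[45,-40.9,-4,-0.54,1],[50,-45.5,-4,-0.6,1],[55.2,-50.2,-4,-0.61,1],[55.2,-50.2,-4,-0.61,1]],
])

```text
time: 1.6
eef_pos: [0.559, 0.1085, 0.2962]
tcp_rot: [[0.482, 0.876, -0.0], [0.876, -0.482, -0.0], [-0.0, -0.0, -1.0]]
force: [2.0, -0.6, 0.9]
width: 0.0853
gripper_force: 0.0
```

Run:
```python
from h import *
s=bot.get_state(); print(s['time'],s['eef_pos'],s['qpos'].round(1),s['tcp_rot'].round(3).tolist(),s['force'],s['wrist_torque'])
c=snap('wrist','w1.png'); print(c['K'].tolist(),np.round(c['world_from_camera'],3).tolist()); snap('top','top2.png')
print(pix(c,[.5606,.1114,.162]))
```

```text
1.6 [0.55898776 0.10848422 0.29615407] [ 7.9 18.8 99.5 -0.  61.7 36.7] [[0.482, 0.876, -0.0], [0.876, -0.482, -0.0], [-0.0, -0.0, -1.0]] [ 1.96740553 -0.57150389  0.85452787] [-0.0240781  -0.02748593 -0.0075489 ]
[[334.7011610611299, 0.0, 322.05508833534714], [0.0, 334.7011610611299, 200.03394119060374], [0.0, 0.0, 1.0]] [[0.876, 0.465, 0.125, 0.591], [-0.482, 0.846, 0.228, 0.166], [-0.0, -0.26, 0.966, 0.414], [0.0, 0.0, 0.0, 1.0]]
[321.97262616 192.7856827 ]
```

View pics/w1.png

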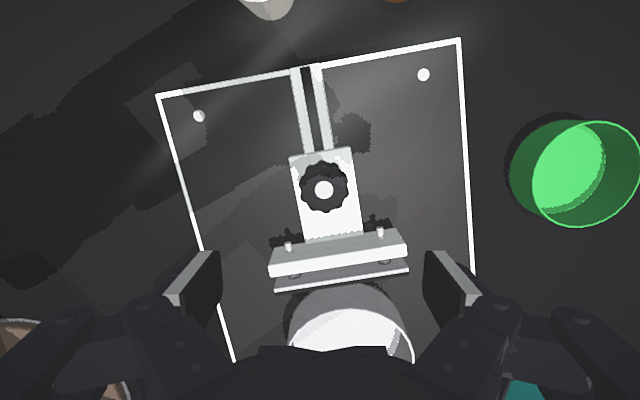

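The wrist view shows the knob's white cap at (324,189), the platform's +y corners at (157,95) and (460,39), and the upright and pad at rows 235–290.

Run:
```python
from h import *
c=np.load('pics/w1.npz')
k=ray(c,324,189,.162); print('knob',k.round(4))
a=ray(c,157,95,.106);b=ray(c,460,39,.106); print(a,b,np.linalg.norm(a-b),np.arctan2(*(b-a)[[1,0]]))
for u,v,z in((268,266,.152),(407,244,.152),(274,291,.14),(408,270,.14)): print(ray(c,u,v,z).round(4))
s=bot.get_state(); R=s['tcp_rot']; print('move cm',(R.T@(k-s['eef_pos'])*100).round(2), 'grasp z dz',(s['eef_pos'][2]-.156)*100)
yv=np.array([.322,.947,0]);print(R.T@yv)
```

```text
knob [0.5634 0.1133 0.162 ]
[0.46956084 0.24673937 0.106     ] [0.72036188 0.16024906 0.106     ] 0.2652955625816089 -0.33208510308938183
[0.4878 0.075  0.152 ]
[0.6007 0.036  0.152 ]
[0.475  0.0468 0.14  ]
[0.5913 0.0069 0.14  ]
move cm [ 0.3   0.2  13.39] grasp z dz 13.988946606603706
[ 0.98562916 -0.17037031  0.00145704]
```

jog_arm([
  [[0.3,0.2,3,0,1],[0.3,0.2,6,0,1],[0.3,0.2,9,0,1],[0.3,0.2,11,0,1],[0.3,0.2,12.5,0,1],[0.3,0.2,13.5,0,1],[0.3,0.2,14,0,1],[0.3,0.2,14,0,1]],
], force=50)

```text
time: 2.7
eef_pos: [0.5619, 0.108, 0.1564]
tcp_rot: [[0.482, 0.876, 0.0], [0.876, -0.482, -0.0], [0.0, 0.0, -1.0]]
force: [-0.2, -0.5, 0.2]
width: 0.0857
gripper_force: 0.0
```

Run:
```python
from h import *
s=bot.get_state(); print(s['time'],s['eef_pos'],s['qpos'].round(1),s['force'],s['wrist_torque'])
c=snap('wrist','w2.png')
```

```text
2.7 [0.56193857 0.10800002 0.15640897] [  7.8  28.3 107.2  -0.   44.5  36.7] [-0.1970486  -0.45474288  0.24609722] [ 0.0105592   0.03112587 -0.02975566]
```

View pics/w2.png

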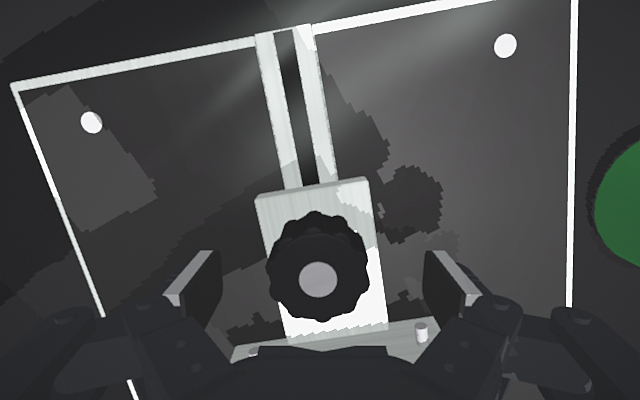

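The knob's cap is at (318,279), between the open fingers (inner faces at columns 220 and 425), so I'll work out the residual offset.

Run:
```python
from h import *
c=np.load('pics/w2.npz')
k=ray(c,318,279,.162); s=bot.get_state(); print(k, (s['tcp_rot'].T@(k-s['eef_pos'])*100).round(2))
```

```text
[0.56303246 0.11290146 0.162     ] [ 0.47 -0.15 -0.53]
```

jog_arm([
  [[0.45,-0.15,0,0,1],[0.45,-0.15,0,0,0.3],[0.45,-0.15,0,0,0],[0.45,-0.15,0,0,-0.3],[0.45,-0.15,0,0,-0.4],[0.45,-0.15,0,0,-0.5],[0.45,-0.15,0,0,-0.5],[0.45,-0.15,0,0,-0.5]],
], force=50)

```text
time: 3.75
eef_pos: [0.5627, 0.1127, 0.1566]
tcp_rot: [[0.482, 0.876, 0.0], [0.876, -0.482, 0.0], [0.0, 0.0, -1.0]]
force: [-1.6, 1.1, 5.0]
width: 0.0386
gripper_force: 49.5
```

```bash
cat > st.py <<'E'
from h import *
s=bot.get_state(); R=s['tcp_rot']; y=np.array([-np.sin(-.33),np.cos(-.33),0]); x=np.array([y[1],-y[0],0])
print('t',round(s['time'],2),'pos',s['eef_pos'].round(4),'along y',round(s['eef_pos']@y*1000,2),'x',round(s['eef_pos']@x*1000,2),'q6',s['qpos'].round(1)[[0,5]],'F shaker x,y,z',np.round([s['force']@x,s['force']@y,s['force'][2]],2),'T',s['wrist_torque'].round(3),'w',round(s['width'],4),round(s['gripper_force'],1),'y in tool',(R.T@y).round(3),'yaw',np.degrees(np.arctan2(R[1,1],R[0,1])).round(1))
E
python3 st.py
```

```text
t 3.75 pos [0.5627 0.1127 0.1566] along y 289.0 x 495.81 q6 [ 8.3 37.1] F shaker x,y,z [-1.86  0.58  5.  ] T [0.121 0.323 0.043] w 0.0386 49.5 y in tool [ 0.985 -0.172  0.   ] yaw -28.8
```

jog_arm([
  [[0,0,0,-0.17,-0.5],[0,0,0,-0.34,-0.5],[0,0,0,-0.5,-0.5]],
])

```text
time: 4.12
eef_pos: [0.5631, 0.1127, 0.1566]
tcp_rot: [[-0.002, 1.0, 0.001], [1.0, 0.002, 0.0], [0.0, 0.001, -1.0]]
force: [2.1, -0.6, 1.3]
width: 0.0386
gripper_force: 49.9
```

```bash
python3 st.py
```

```text
t 4.12 pos [0.5631 0.1127 0.1566] along y 289.03 x 496.18 q6 [8.3 8.2] F shaker x,y,z [2.19 0.06 1.29] T [-0.065 -0.217 -0.225] w 0.0386 49.9 y in tool [0.945 0.326 0.   ] yaw 0.1
```

jog_arm([
  [[0,0,0,-0.17,-0.5],[0,0,0,-0.34,-0.5],[0,0,0,-0.5,-0.5],[0,0,0,-0.67,-0.5],[0,0,0,-0.84,-0.5],[0,0,0,-1.0,-0.5]],
])

```text
time: 4.88
eef_pos: [0.5637, 0.1128, 0.1564]
tcp_rot: [[-0.843, 0.539, 0.002], [0.539, 0.843, 0.0], [-0.001, 0.001, -1.0]]
force: [5.6, 1.3, -5.2]
width: 0.0384
gripper_force: 50.7
```

```bash
python3 st.py
```

```text
t 4.88 pos [0.5637 0.1128 0.1564] along y 289.38 x 496.72 q6 [  8.3 -49.1] F shaker x,y,z [ 4.84  3.01 -5.15] T [ 0.186 -0.884 -0.17 ] w 0.0384 50.7 y in tool [0.236 0.972 0.001] yaw 57.4
```

jog_arm([
  [[0,0,0,-0.17,-0.5],[0,0,0,-0.34,-0.5],[0,0,0,-0.5,-0.5]],
])

```text
time: 5.25
eef_pos: [0.5637, 0.1128, 0.1563]
tcp_rot: [[-0.998, 0.069, 0.002], [0.069, 0.998, 0.0], [-0.002, 0.001, -1.0]]
force: [5.6, 1.5, -7.3]
width: 0.0391
gripper_force: 50.9
```

```bash
python3 st.py
```

```text
t 5.25 pos [0.5637 0.1128 0.1563] along y 289.43 x 496.74 q6 [  8.3 -77.8] F shaker x,y,z [ 4.8   3.19 -7.31] T [ 0.255 -0.997 -0.166] w 0.0391 50.9 y in tool [-0.258  0.966  0.001] yaw 86.1
```

jog_arm([
  [[0,0,0,-0.17,-0.5],[0,0,0,-0.34,-0.5],[0,0,0,-0.5,-0.5]],
])

```text
time: 5.62
eef_pos: [0.5635, 0.1127, 0.1562]
tcp_rot: [[-0.908, -0.418, 0.001], [-0.418, 0.908, 0.0], [-0.001, -0.0, -1.0]]
force: [4.6, 0.9, -6.0]
width: 0.0389
gripper_force: 50.9
```

```bash
python3 st.py
```

```text
t 5.62 pos [0.5635 0.1127 0.1562] along y 289.22 x 496.55 q6 [   8.3 -106.4] F shaker x,y,z [ 4.05  2.33 -5.99] T [ 0.017 -0.848 -0.111] w 0.0389 50.9 y in tool [-0.69   0.724  0.001] yaw 114.7
```

jog_arm([
  [[0,0,0,-0.17,-0.5],[0,0,0,-0.34,-0.5],[0,0,0,-0.34,-0.5]],
])

```text
time: 6.0
eef_pos: [0.5632, 0.1126, 0.1562]
tcp_rot: [[-0.721, -0.693, 0.001], [-0.693, 0.721, -0.0], [-0.001, -0.001, -1.0]]
force: [5.4, -0.5, -8.5]
width: 0.0386
gripper_force: 51.0
```

```bash
python3 st.py; python3 -c "
from h import *
c=snap('wrist','w3.png');snap('scene','s3.png')"
```

```text
t 6.0 pos [0.5632 0.1126 0.1562] along y 289.05 x 496.31 q6 [   8.3 -125.6] F shaker x,y,z [ 5.25  1.31 -8.48] T [-0.117 -0.972  0.137] w 0.0386 51.0 y in tool [-0.889  0.458  0.   ] yaw 133.9
```

View pics/w3.png

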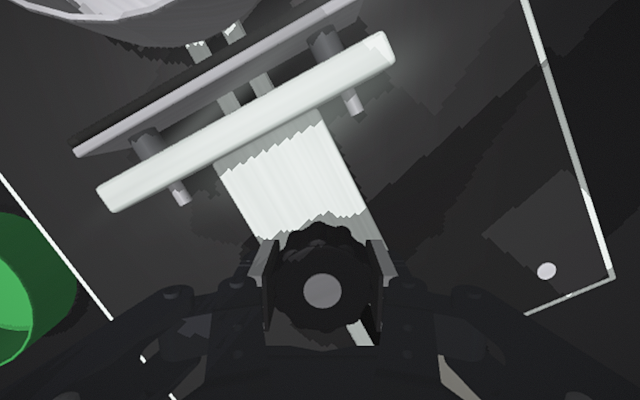

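Looking toward -y, the view shows the pad at about (75,150)–(360,5), the upright, and the knob held at (322,290). The pad's pins are unpressed and there's a gap to the dish, so next I'll measure the fixed jaw's face from the top view.

Run:
```python
from h import *
c=np.load('pics/top1.npz'); im=c['image'][150:300,230:420,::-1]
cv2.imwrite('pics/crop.png',cv2.resize(im,None,fx=4,fy=4,interpolation=cv2.INTER_CUBIC))
```

```text
(no output)
```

View pics/crop.png

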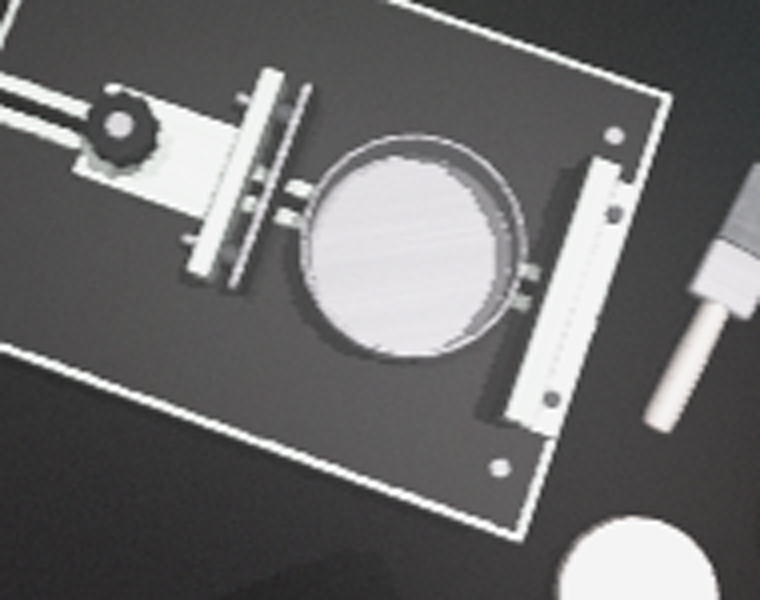

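The crop puts the fixed jaw's face edge from (595,158) to (508,415). The dish rim is centred at (414,246), and the pad's edge runs from (311,87) to (236,288).

Run:
```python
from h import *
c=np.load('pics/top1.npz'); y=np.array([-np.sin(-.33),np.cos(-.33),0])
r=lambda u,v,z: ray(c,230+u/4,150+v/4,z)@y*1000
print('fixed',r(595,158,.151),r(508,415,.151),'pad',r(311,87,.144),r(236,288,.144),'dish',r(414,246,.156),'knob',r(120,124,.162))
```

```text
fixed 40.83054069794537 40.11601909886873 pad 200.03287852451783 199.6000563283407 dish 117.10413134157011 knob 287.4558932149353
```

jog_arm([
  [[0.27,-0.14,0,0,-0.5],[0.53,-0.27,0,0,-0.5],[0.8,-0.41,0,0,-0.5],[1.07,-0.55,0,0,-0.5],[1.33,-0.69,0,0,-0.5],[1.6,-0.82,0,0,-0.5],[1.87,-0.96,0,0,-0.5],[2.13,-1.1,0,0,-0.5],[2.4,-1.24,0,0,-0.5],[2.67,-1.37,0,0,-0.5],[2.67,-1.37,0,0,-0.5]],
])

```text
time: 7.48
eef_pos: [0.5534, 0.084, 0.1562]
tcp_rot: [[-0.724, -0.69, 0.001], [-0.69, 0.724, -0.0], [-0.0, -0.001, -1.0]]
force: [5.9, -1.8, -8.3]
width: 0.0387
gripper_force: 51.3
```

```bash
python3 st.py
```

```text
t 7.47 pos [0.5534 0.084  0.1562] along y 258.82 x 496.32 q6 [   5.5 -128.1] F shaker x,y,z [ 6.15  0.18 -8.3 ] T [-0.426 -0.956  0.09 ] w 0.0387 51.3 y in tool [-0.887  0.461  0.   ] yaw 133.6
```

jog_arm([
  [[0.09,-0.05,0,0,-0.5],[0.18,-0.09,0,0,-0.5],[0.27,-0.14,0,0,-0.5],[0.36,-0.18,0,0,-0.5]],
])

```text
time: 7.98
eef_pos: [0.5524, 0.0809, 0.1562]
tcp_rot: [[-0.724, -0.69, 0.001], [-0.69, 0.724, 0.001], [-0.001, -0.0, -1.0]]
force: [8.1, 5.5, -10.0]
width: 0.0384
gripper_force: 51.3
```

```bash
python3 st.py
```

```text
t 7.97 pos [0.5524 0.0809 0.1562] along y 255.56 x 496.33 q6 [   5.2 -128.4] F shaker x,y,z [ 5.89  7.88 -9.96] T [ 0.933 -1.265  0.106] w 0.0384 51.3 y in tool [-0.887  0.462  0.001] yaw 133.6
```

jog_arm([
  [[0.09,-0.05,0,0,-0.5],[0.18,-0.09,0,0,-0.5]],
])

```text
time: 8.22
eef_pos: [0.5518, 0.0793, 0.1562]
tcp_rot: [[-0.724, -0.69, 0.002], [-0.69, 0.724, 0.001], [-0.002, -0.0, -1.0]]
force: [8.0, 8.4, -11.4]
width: 0.0388
gripper_force: 51.4
```

```bash
python3 st.py
```

```text
t 8.22 pos [0.5518 0.0793 0.1562] along y 253.78 x 496.33 q6 [   5.  -128.6] F shaker x,y,z [  4.89  10.55 -11.42] T [ 1.337 -1.316  0.162] w 0.0388 51.4 y in tool [-0.887  0.462  0.001] yaw 133.6
```

jog_arm([
  [[0.09,-0.05,0,0,-0.5],[0.18,-0.09,0,0,-0.5]],
])

```text
time: 8.48
eef_pos: [0.5512, 0.0776, 0.1562]
tcp_rot: [[-0.724, -0.69, 0.002], [-0.69, 0.724, 0.001], [-0.002, -0.0, -1.0]]
force: [7.9, 11.1, -11.8]
width: 0.0385
gripper_force: 51.5
```

```bash
python3 st.py
```

```text
t 8.47 pos [0.5512 0.0776 0.1562] along y 252.03 x 496.33 q6 [   4.9 -128.8] F shaker x,y,z [  3.89  13.07 -11.85] T [ 1.682 -1.423  0.139] w 0.0385 51.5 y in tool [-0.887  0.462  0.002] yaw 133.6
```

Run:
```python
from h import *
c=snap('wrist','w4.png'); a=cv2.imread('pics/w3.png')[0:220,60:420]; b=cv2.imread('pics/w4.png')[0:220,60:420]
cv2.imwrite('pics/cmp.png',np.hstack([cv2.resize(i,(396,600-358),) for i in(a,b)]))
cv2.imwrite('pics/cmp.png',np.vstack([cv2.resize(i,None,fx=1.35,fy=1.35,interpolation=cv2.INTER_CUBIC) for i in(a,b)]))
```

```text
(no output)
```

View pics/cmp.png

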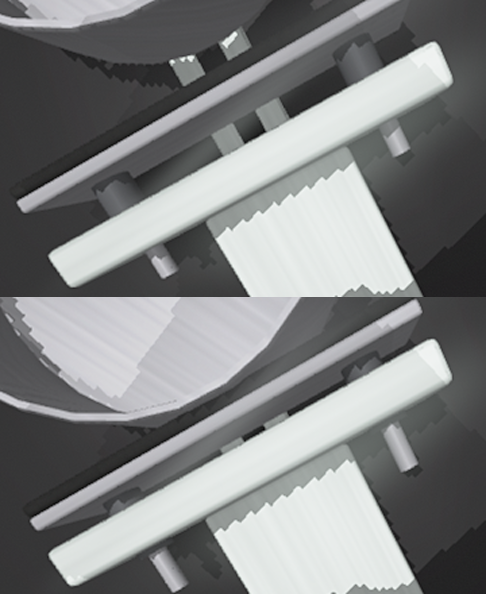

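The stacked views (before and now) show the pad's corner moving from (28,212) to (38,233) toward the upright while the upright stays put. I'll convert that shift to pad travel.

```bash
python3 - <<'E'
from h import *
y=np.array([-np.sin(-.33),np.cos(-.33),0])
A=np.load('pics/w3.npz');B=np.load('pics/w4.npz')
s=bot.get_state(); e3=289.05; e4=s['eef_pos']@y*1000
# sub-pixel shift of patches: upright and pad ends, w3 -> w4
ga=cv2.cvtColor(A['image'],cv2.COLOR_RGB2GRAY);gb=cv2.cvtColor(B['image'],cv2.COLOR_RGB2GRAY)
def shift(u,v,h,z):
    t=ga[v-h:v+h,u-h:u+h]; r=cv2.matchTemplate(gb[max(0,v-h-30):v+h+30,u-h-30:u+h+30],t,cv2.TM_CCOEFF_NORMED)
    _,m,_,p=cv2.minMaxLoc(r); du,dv=p[0]-30,p[1]-min(30,v-h)
    return (du,dv,round(m,2),round((ray(B,u+du,v+dv,z)@y*1000-e4)-(ray(A,u,v,z)@y*1000-e3),2))
for z in(.142,.146,.150): print(z,'pad corner',shift(80,153,10,z), 'manual',(ray(B,88.1,172.6,z)@y*1000-e4)-(ray(A,80.7,157,z)@y*1000-e3),'pad y rel',ray(A,80.7,157,z)@y*1000-e3)
print('upright',shift(110,203,12,.152),shift(388,50,12,.152)); print('pin',shift(183,200,8,.13),shift(355,110,8,.13))
E
python3 st.py
```

```text
0.142 pad corner (10, 16, 0.98, np.float64(6.75)) manual 6.178197547416602 pad y rel -86.43529377554717
0.146 pad corner (10, 16, 0.98, np.float64(6.55)) manual 5.992352871372162 pad y rel -85.59950454840029
0.15 pad corner (10, 16, 0.98, np.float64(6.35)) manual 5.806508195327837 pad y rel -84.7637153212535
upright (0, 1, 0.99, np.float64(0.14)) (-1, 0, 1.0, np.float64(0.2))
pin (8, 13, 0.97, np.float64(6.66)) (6, 14, 0.98, np.float64(6.57))
t 8.53 pos [0.5512 0.0775 0.1562] along y 251.95 x 496.32 q6 [   4.8 -128.8] F shaker x,y,z [  4.43  11.16 -12.09] T [ 1.574 -1.348  0.069] w 0.0382 51.5 y in tool [-0.887  0.462  0.002] yaw 133.6
```

jog_arm([
  [[-0.1,0.05,0,0,-0.5],[-0.1,0.05,0,0,-0.5]],
])

```text
time: 8.78
eef_pos: [0.5515, 0.0785, 0.1562]
tcp_rot: [[-0.724, -0.69, 0.002], [-0.69, 0.724, 0.001], [-0.002, -0.0, -1.0]]
force: [6.8, 9.2, -10.9]
width: 0.0386
gripper_force: 51.6
```

```bash
python3 st.py
python3 - <<'E'
from h import *
B=snap('wrist','w5.png')
A=np.load('pics/w3.npz'); y=np.array([-np.sin(-.33),np.cos(-.33),0])
e4=bot.get_state()['eef_pos']@y*1000; e3=289.05
G=[cv2.resize(cv2.cvtColor(i['image'],cv2.COLOR_RGB2GRAY),None,fx=4,fy=4,interpolation=cv2.INTER_CUBIC) for i in(A,B)]
def shift(u,v,h,z):
    a,b=G; U,V,H=4*u,4*v,4*h; t=a[V-H:V+H,U-H:U+H]; r=cv2.matchTemplate(b[V-H-90:V+H+90,U-H-90:U+H+90],t,cv2.TM_CCOEFF_NORMED)
    _,m,_,p=cv2.minMaxLoc(r); du,dv=(p[0]-90)/4,(p[1]-90)/4
    return (du,dv,round(m,2),round((ray(B,u+du,v+dv,z)@y*1000-e4)-(ray(A,u,v,z)@y*1000-e3),2))
print('pad',shift(80,153,10,.146),shift(140,120,12,.146),'upright',shift(110,203,12,.152),shift(388,50,12,.152)); print('pin',shift(183,200,8,.13),shift(355,110,8,.13))
E
```

```text
t 8.78 pos [0.5515 0.0785 0.1562] along y 252.98 x 496.31 q6 [   5.  -128.7] F shaker x,y,z [  3.51  10.87 -10.94] T [ 1.354 -1.268  0.092] w 0.0386 51.6 y in tool [-0.887  0.462  0.001] yaw 133.6
pad (8.25, 13.25, 1.0, np.float64(5.31)) (8.75, 13.0, 1.0, np.float64(5.31)) upright (0.0, 1.25, 0.99, np.float64(0.16)) (-0.75, 0.25, 1.0, np.float64(0.23))
pin (6.25, 10.75, 0.99, np.float64(5.34)) (4.75, 11.25, 0.99, np.float64(5.23))
```

jog_arm([
  [[0,0,0,0.17,-0.5],[0,0,0,0.34,-0.5],[0,0,0,0.5,-0.5],[0,0,0,0.67,-0.5],[0,0,0,0.84,-0.5],[0,0,0,1.0,-0.5]],
])

```text
time: 9.57
eef_pos: [0.5518, 0.0781, 0.1564]
tcp_rot: [[-0.97, 0.242, 0.002], [0.242, 0.97, 0.0], [-0.002, 0.001, -1.0]]
force: [9.0, 3.9, -9.4]
width: 0.0387
gripper_force: 51.6
```

```bash
python3 st.py
```

```text
t 9.57 pos [0.5518 0.0781 0.1564] along y 252.74 x 496.7 q6 [  4.9 -71.1] F shaker x,y,z [ 7.29  6.63 -9.42] T [ 0.487 -1.358  0.195] w 0.0387 51.6 y in tool [-0.086  0.996  0.001] yaw 76.0
```

jog_arm([
  [[0,0,0,0.17,-0.5],[0,0,0,0.34,-0.5],[0,0,0,0.5,-0.5],[0,0,0,0.67,-0.5],[0,0,0,0.84,-0.5],[0,0,0,1.0,-0.5]],
])

```text
time: 10.32
eef_pos: [0.5514, 0.0781, 0.1565]
tcp_rot: [[-0.321, 0.947, 0.002], [0.947, 0.321, 0.0], [-0.0, 0.002, -1.0]]
force: [4.8, 3.0, -3.8]
width: 0.0386
gripper_force: 52.0
```

```bash
python3 st.py; python3 -c "
from h import *
snap('wrist','w6.png');snap('top','t6.png')"
```

```text
t 10.32 pos [0.5514 0.0781 0.1565] along y 252.53 x 496.38 q6 [  4.9 -13.8] F shaker x,y,z [ 3.56  4.42 -3.82] T [ 0.472 -0.673  0.318] w 0.0386 52.0 y in tool [0.792 0.611 0.001] yaw 18.7
```

jog_arm([
  [[0,0,0,0.15,-0.5],[0,0,0,0.3,-0.5],[0,0,0,0.45,-0.5],[0,0,0,0.6,-0.5]],
])

```text
time: 10.92
eef_pos: [0.551, 0.0782, 0.1566]
tcp_rot: [[0.269, 0.963, 0.001], [0.963, -0.269, 0.001], [0.001, 0.001, -1.0]]
force: [1.4, 5.7, 1.3]
width: 0.0387
gripper_force: 52.5
```

```bash
python3 st.py; python3 st.py
```

```text
t 10.93 pos [0.551  0.0782 0.1566] along y 252.53 x 495.95 q6 [ 4.9 20.5] F shaker x,y,z [-0.5   5.89  1.26] T [ 0.813 -0.147  0.379] w 0.0387 52.5 y in tool [0.998 0.057 0.001] yaw -15.6
t 10.93 pos [0.551  0.0782 0.1566] along y 252.53 x 495.95 q6 [ 4.9 20.5] F shaker x,y,z [-0.5   5.89  1.26] T [ 0.813 -0.147  0.379] w 0.0387 52.5 y in tool [0.998 0.057 0.001] yaw -15.6
```

jog_arm([
  [[0,0,0,0.1,-0.5],[0,0,0,0.2,-0.5],[0,0,0,0.2,-0.5]],
])

```text
time: 11.3
eef_pos: [0.5509, 0.0783, 0.1567]
tcp_rot: [[0.453, 0.892, 0.001], [0.892, -0.453, 0.001], [0.001, 0.0, -1.0]]
force: [0.9, 6.2, 1.5]
width: 0.0388
gripper_force: 52.6
```

```bash
python3 st.py
```

```text
t 11.3 pos [0.5509 0.0783 0.1567] along y 252.59 x 495.81 q6 [ 4.9 31.8] F shaker x,y,z [-1.13  6.14  1.51] T [ 0.948 -0.118 -0.094] w 0.0388 52.6 y in tool [ 0.99  -0.139  0.001] yaw -26.9
```

jog_arm([
  [[0,0,0,0.1,-0.5],[0,0,0,0.2,-0.5]],
])

```text
time: 11.55
eef_pos: [0.5508, 0.0784, 0.1567]
tcp_rot: [[0.622, 0.783, 0.001], [0.783, -0.622, 0.001], [0.001, -0.0, -1.0]]
force: [0.8, 6.6, 3.6]
width: 0.0387
gripper_force: 52.7
```

```bash
python3 st.py
```

```text
t 11.55 pos [0.5508 0.0784 0.1567] along y 252.63 x 495.67 q6 [ 5.  43.4] F shaker x,y,z [-1.34  6.52  3.61] T [1.213 0.098 0.348] w 0.0387 52.7 y in tool [ 0.942 -0.334  0.001] yaw -38.4
```

jog_arm([
  [[0,0,0,0.1,-0.5],[0,0,0,0.2,-0.5]],
])

```text
time: 11.8
eef_pos: [0.5504, 0.0784, 0.1567]
tcp_rot: [[0.765, 0.644, -0.0], [0.644, -0.765, 0.001], [0.0, -0.001, -1.0]]
force: [-5.2, 4.9, 10.4]
width: 0.039
gripper_force: 53.5
```

```bash
python3 st.py
```

```text
t 11.8 pos [0.5504 0.0784 0.1567] along y 252.5 x 495.27 q6 [ 5.  54.8] F shaker x,y,z [-6.48  2.99 10.4 ] T [0.783 0.735 1.305] w 0.039 53.5 y in tool [ 0.857 -0.515  0.   ] yaw -49.9
```

jog_arm([
  [[0,0,0,-0.1,-0.5],[0,0,0,-0.1,-0.3],[0,0,0,-0.1,0],[0,0,0,-0.1,0.2],[0,0,0,-0.1,0.2],[0,0,0,-0.1,0.2]],
])

```text
time: 12.55
eef_pos: [0.5507, 0.0777, 0.1563]
tcp_rot: [[0.692, 0.722, -0.0], [0.722, -0.692, -0.0], [-0.0, -0.0, -1.0]]
force: [-0.0, -0.0, -1.0]
width: 0.0511
gripper_force: 0.0
```

```bash
python3 st.py
```

```text
t 12.55 pos [0.5507 0.0777 0.1563] along y 251.94 x 495.78 q6 [ 4.9 48.7] F shaker x,y,z [ 0.   -0.04 -1.03] T [ 0.009  0.009 -0.004] w 0.0511 0.0 y in tool [ 0.907 -0.42  -0.   ] yaw -43.8
```

jog_arm([
  [[0,0,-1.5,0,0.2],[0,0,-4,0,0.2],[0,0,-5,0,0.2],[0,0,-5,-0.18,0.2],[0,0,-5,-0.36,0.2],[0,0,-5,-0.54,0.2],[0,0,-5,-0.72,0.2],[0,0,-5,-0.9,0.2],[0,0,-5,-1.08,0.2],[0,0,-5,-1.26,0.2],[0,0,-5,-1.44,0.2],[0,0,-5,-1.62,0.2]],
])

```text
time: 14.05
eef_pos: [0.5506, 0.0777, 0.2065]
tcp_rot: [[-0.76, 0.65, 0.0], [0.65, 0.76, 0.0], [-0.0, 0.0, -1.0]]
force: [-0.3, 0.5, 0.7]
width: 0.0512
gripper_force: 0.0
```

jog_arm([
  [[0,0,0,-0.18,0.2],[0,0,0,-0.36,0.2],[0,0,0,-0.54,0.2],[0,0,0,-0.72,0.2],[0,0,0,-0.9,0.2],[0,0,0,-1.08,0.2],[0,0,0,-1.26,0.2],[0,0,0,-1.44,0.2],[0,0,0,-1.48,0.2],[0,0,0,-1.48,0.2]],
])

```text
time: 15.3
eef_pos: [0.5506, 0.0778, 0.2065]
tcp_rot: [[-0.721, -0.693, 0.0], [-0.693, 0.721, 0.0], [-0.0, -0.0, -1.0]]
force: [-0.2, -0.3, 0.1]
width: 0.0513
gripper_force: 0.0
```

```bash
python3 st.py; python3 -c "
from h import *
snap('wrist','w7.png')
a=cv2.imread('pics/w7.png'); b=cv2.imread('pics/scene1.png')
c=snap('scene','s7.png')['image'][:,:,::-1]
cv2.imwrite('pics/v7.png',np.vstack([a[0:330],cv2.resize(c[150:290,220:460],(463,270),interpolation=cv2.INTER_CUBIC)]) if 0 else np.vstack([a[:330],np.hstack([cv2.resize(c[150:250,220:460],(640,266),interpolation=cv2.INTER_CUBIC)])]))"
```

```text
t 15.3 pos [0.5506 0.0778 0.2065] along y 252.01 x 495.72 q6 [   4.9 -129. ] F shaker x,y,z [-0.09 -0.37  0.13] T [-0.051 -0.047  0.005] w 0.0513 0.0 y in tool [-0.889  0.457  0.   ] yaw 133.9
```

View pics/v7.png

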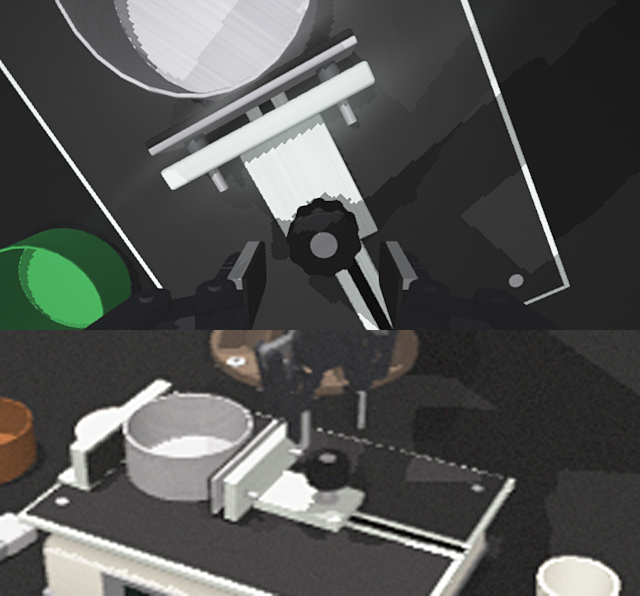

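The dish rim touches the pad, and the pad is partly pressed: pad corner at about (152,154), upright corner at (172,189). I'll measure the pad-to-upright gap along rays in w3 (free) and w7 (now).

Run:
```python
from h import *
y=np.array([-np.sin(-.33),np.cos(-.33),0]); x=np.array([y[1],-y[0],0])
for n,e in(('w3',289.05),('w4',251.95),('w5',252.98),('w7',252.0)):
    c=np.load(f'pics/{n}.npz'); g=cv2.cvtColor(c['image'],cv2.COLOR_RGB2GRAY).astype(np.float32)
    for z in(.146,.152):
        P=[]
        for xo in np.arange(15,30,1.0):   # strip along x between pin and foot, +x and -x sides
            yy=np.arange(-100,-50,.2); p=[pix(c,(x*(.4959+s*xo/1000)+y*((e+t)/1000)+[0,0,z])) for s in(1,) for t in yy]
            p=np.array(p,np.float32); P.append(cv2.remap(g,p[:,0:1],p[:,1:2],cv2.INTER_LINEAR)[:,0])
        m=np.mean(P,0); d=np.gradient(cv2.GaussianBlur(m[:,None],(1,9),0)[:,0])
        pk=[(round(float(yy[i]),1),round(float(d[i]),1)) for i in range(2,len(d)-2) if abs(d[i])>3 and abs(d[i])==abs(d[i-2:i+3]).max()]
        print(n,z,pk)
```

```text
w3 0.146 [(-89.6, 29.8), (-86.0, -15.2), (-80.0, -7.4), (-73.4, 24.2), (-61.6, -14.9), (-55.0, 3.1)]
w3 0.152 [(-88.2, 30.4), (-84.8, -15.7), (-79.0, -5.8), (-72.8, 24.6), (-61.4, -15.8)]
w4 0.146 [(-91.6, -6.3), (-83.4, 30.2), (-79.8, -14.8), (-74.8, -3.5), (-73.2, 23.8), (-61.2, -15.5), (-55.8, 3.3)]
w4 0.152 [(-90.6, -5.6), (-82.2, 31.1), (-78.8, -15.5), (-72.6, 23.8), (-61.0, -16.8)]
w5 0.146 [(-92.8, -6.3), (-84.4, 30.5), (-80.8, -15.2), (-75.8, -3.6), (-73.4, 23.4), (-61.4, -15.4)]
w5 0.152 [(-91.6, -5.8), (-83.2, 31.0), (-79.8, -15.7), (-72.6, 24.1), (-61.2, -16.6)]
w7 0.146 [(-95.0, -3.3), (-93.6, -4.0), (-91.4, -5.0), (-83.2, 18.1), (-79.6, -13.6), (-75.8, -7.6), (-70.6, 30.3), (-58.6, -15.6), (-53.2, 3.7)]
w7 0.152 [(-93.8, -3.3), (-92.6, -3.9), (-90.6, -4.8), (-82.4, 18.5), (-78.8, -13.5), (-75.2, -7.3), (-70.2, 30.5), (-58.6, -17.3)]
```

Pad travel comes out near 4 mm, half of the 8 mm, and the knob was turned to its stop. I'll raise the arm clear and hand in.

jog_arm([
  [[0,0,-3,0,0.2],[0,0,-6,0,0.2],[0,0,-6,0,0.2],[0,0,-6,0,0.2]],
])

```text
time: 15.9
eef_pos: [0.5504, 0.0777, 0.2659]
tcp_rot: [[-0.721, -0.693, -0.0], [-0.693, 0.721, -0.0], [0.0, 0.0, -1.0]]
force: [0.3, 0.1, 0.8]
width: 0.0511
gripper_force: 0.0
```

```bash
python3 -c "
from h import *
print(job.finish_job())"
```

```text
the job is handed in; nothing more can be done
None
```

The dish is nipped against the fixed jaw and the job is handed in at about 16 s: the final pad press measured about 4 mm of 8 (peak about 6 mm while sliding, so never bottomed), the knob was tightened to its dead stop, and the arm is clear; the hand-in returned no verdict.

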